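# Nudge the pattern plate onto the punching board's pins

## Task

The aluminium pattern plate is lying askew on top of the two pins of the leather-punching board. Without picking it up, nudge it sideways with the fingers until both its round locating holes drop over the two pins and it lies flat on the board. Leave the cup, the jar, the mallet and the standing punch where they are.

Things in the scene. Friction and masses are not known exactly. Their poses are not given: they have to be found in the camera images.
- board: Punching board, fixed to the table: plywood slab 210 (x) x 300 (y) x 18 mm thick. Origin: centre of its underside, on the table; x points away from the robot towards its fence, y left along the fence, z up. Two steel pins stand on it, hidden under the plate at the start.
- fence (a point): Middle of the inner face of the straight dark steel fence along the board's far side, at slab height: board x = +85 mm, y = 0. The fence runs along board y, 280 mm long, 15 mm thick, 30 mm high above the slab. A plate flat against it has its holes in line with the pins; slid to the right along it, the plate drops over them, and the pins then stop it.
- pin_left (a point): Tip of the left pin, at board x +44.5, y +40 mm, 10 mm above the slab (28 mm above the table). The pins are 10 mm in diameter and taper over their top 3 mm to a flat tip 6 mm across.
- pin_right (a point): Tip of the right pin, the same, at board x +44.5, y -40 mm.
- plate: Loose aluminium pattern plate 130 (x) x 170 (y) x 8 mm thick, about 0.4 kg. Origin: centre of its underside; x towards the fence, y left, z up. It slides when pushed on its edges with a few N. Three larger cut-outs (22 to 34 mm: round, square, slot) in a row at plate x = -30 mm have no pins. Seated, its origin is at board x +19.5, y 0, z 18 mm, its far edge 0.5 mm from the fence.
- hole_left (a point): Centre, at the plate's underside, of the left round locating hole (14 mm in diameter, through; plate x +25, y +40 mm). It belongs over pin_left; seated, it is 18 mm above the table.
- hole_right (a point): The same for the right locating hole, plate x +25, y -40 mm; belongs over pin_right. At the start the plate rests on both pin tips with its near edge on the slab: tilted about 0.1 rad, fence side up, 20 to 38 mm too far left, 13 to 20 mm too far from the fence and turned up to 0.1 rad relative to the board.
- punch: Loose steel hand punch standing upright on the board's near right corner, 18 mm in diameter, 95 mm tall. Origin: centre of its foot. Leave alone.
- cup: Loose white paper cup, 76 mm across the rim, 92 mm tall, standing to the right of the board. Origin: centre of its foot. Leave alone.
- jar: Loose closed amber jar, 60 mm in diameter, 75 mm tall, standing to the left of the board. Origin: centre of its foot. Leave alone.
- mallet: Loose mallet lying beyond the fence: black head 75 x 50 x 44 mm, wooden handle 22 mm thick along its -y. Origin: under the head's centre. Leave alone.
Things that resemble listed ones, but are neither listed nor needed, are in the scene too. There is more than one size of the plate; the job needs the largest.

How it is judged:
By the outcome, as a careful person would: the job done as asked, in the order asked, and still so for the second after the job is handed in, with the robot touching nothing.
It also fails if it takes over 48 s, if anything falls off the work surface, if the arm or the gripper's body presses on something with over 40 N, if the wrist force passes 120 N, or if a joint passes its speed limit or range.

## Robot

A 6-joint arm with a two-finger parallel gripper is mounted at the origin on the work surface. World frame = base frame: x ahead of the robot, y to its left, z up, the work surface at z = 0. Lengths are in m, angles in rad, forces in N, time in s.
With the tool pointing down it reaches from about 0.375 to 0.9 m from the base axis. Payload 3.1 kg.
Tool frame: the origin (TCP) lies between the finger pads; the fingertips stand 8 mm ahead of it and the grasp point (between the pads) lies 11 mm behind it; z points along the fingers, y is the line along which they close (so a half turn about z gives the same grasp; the last joint's range is limited). The gripper opens to 87 mm and grips with 3 to 60 N. Pads are 19 mm wide; open, the fingers measure 117 mm over their backs; the gripper's body (75 mm by 190 mm) begins 51 mm behind the grasp point.
Start: joints at [1.097, 0.527, 1.433, -0, 1.181, -0.178], TCP at [0.182, 0.598, 0.231] pointing down, gripper open.
Joint ranges: [-3.08, 3.08], [-0.75, 2.2], [0.22, 2.44], [-1.43, 4.57], [0, 2.65], [-2.85, 2.85]. Speed limits (rad/s): [2.79, 2.79, 3.14, 3.14, 3.14, 3.14].

## Interface

Orientations are given as a unit quaternion [x, y, z, w].
In Python, from rig import robot, vision, job gives the robot as it stands.
- The arm moves only by the shell command python3 -m handwheel 'ROWS' [OPENING] [FORCE]. ROWS is JSON, a list of rows, each a list of 4 numbers: the shift along the tool's x, y, z as a fraction of full scale, then the turn about the tool's z as a fraction of full scale. A call has 1 to 20 rows; each row is the pose to reach, as a shift and turn from the pose commanded when the call began, along the tool's axes at that moment, turning the shorter way round; what a row does not reach only later rows make up. Full scale, the value 1, is 300 mm for a shift and 2 pi rad for a turn. A row lasts 1/12 s, in which the tool goes at most 41.7 mm and 7.16 degrees, less where a joint would pass 70% of its speed; a pose out of reach is approached as far as the arm can. A call with a number of a shift or a turn outside -1 to 1 is refused whole. A call with a gripper value outside its range is refused whole. OPENING is the opening in per cent of the stroke, from 0 (shut) to 100 (fully open), set as the call begins (- or left out, the last holds). The fingers move at their own pace and stop on an object; FORCE is the grip in N (left out, the last holds). Time passes only in rows, so rows that repeat a pose let the fingers close. It gives the time, the measured TCP pose, the force, the opening and the grip force at its end, in the units of the state.
- robot.get_obs(): the state, without advancing time (a new reading comes with each control period).
- vision.camera(name): name is "scene" or "top" or "wrist"; returns a dict with "frame" (384x512x3 uint8, red, green, blue), "K" (3x3 intrinsics, pixels), "k1" (the pictures are not rectified: a ray, as slopes to the right and down, at radius r is drawn at 1 + k1 r^2 times it, then the intrinsics apply), "cam_to_world" (4x4, takes a point from camera to world coordinates); the wrist camera has in their place "hand_eye" (4x4, takes a point from camera to tool coordinates, whose origin is the TCP and whose axes are the flange's). Camera axes: x right, y down, z forward; pixel columns grow to the right and rows downward; lengths in m; the calibration is good to about 2 mm. A picture is of the moment at which its call begins: read the wrist's pose just before it. There is no depth.
- job.hand_in(): hands the job in; it is judged then, once.
Trained networks look in the newest picture that a camera, given by its name, has taken for a name from the list of things; names that differ only in an ending like _2 or _b are one class to them, and where a whole thing is asked for, a point or a joint stands for the part that bears it (a point fixed in the world has none). Each returns a list of dicts, best first, with "conf" (0 to 1); they miss things now and then, are a little off and sometimes report something else, mostly with a low value. They report only what shows in the picture. A call takes as long as a camera call. They do not tell look-alikes from the thing itself.
- vision.look_for(camera, label): "point" ([row, column] in pixels, amid what is visible of it).
- vision.outline_of(camera, label): "mask" (384x512 bool, what is visible of it) and "point" ([row, column] in pixels, amid what is visible of it).
The state is a dict: "time": time; "q": joint angles; "joint_velocities": joint speeds; "joint_torque": joint torques, N m; "position": TCP position; "tool_rot": TCP orientation; "ft_force": force on the tool from outside, world axes, zero at the start; "moment": the same for the moment, N m; "grip_width": finger opening in m; "grip_force": force on a finger pad.
Only numpy, scipy, OpenCV 4.12 (cv2) and the standard library are available. Lean on these libraries where they do the work, as an engineer would, in place of code of your own. Each camera call takes 0.05 s, during which the arm holds its last target. There are 200 camera calls.

## Working session

There is one attempt and no reset: what is moved stays moved. The work goes in short steps, Python scripts to look and compute and a shell command to move; the robot and the scene stay as the last step left them, time stands still between calls to the robot, and variables do not carry over. Pictures are saved under pics/ and viewed, at most 10 in all, crops included, and the job is handed in when it is done.

```bash
mkdir -p pics; cat > h.py <<'E'
import numpy as np, cv2
from rig import robot, vision, job
def cam(n):
    o=robot.get_obs(); c=vision.camera(n); return o,c
def pix2w(c,rc,z):
    K=c["K"];T=np.array(c["cam_to_world"]);u=(rc[1]-K[0][2])/K[0][0];v=(rc[0]-K[1][2])/K[1][1]
    r=np.hypot(u,v);s=r
    for _ in range(20): s=r/(1+c["k1"]*s*s)
    f=s/r if r>0 else 1
    d=T[:3,:3]@np.array([u*f,v*f,1]);o=T[:3,3]
    return o+d*(z-o[2])/d[2]
def w2pix(c,p):
    T=np.array(c["cam_to_world"]);q=T[:3,:3].T@(np.array(p)-T[:3,3]);s=q[:2]/q[2]
    s=s*(1+c["k1"]*(s@s));K=c["K"];return np.array([K[1][1]*s[1]+K[1][2],K[0][0]*s[0]+K[0][2]])
def save(c,n): cv2.imwrite("pics/"+n,c["frame"][:,:,::-1])
E
python3 - <<'E'
from h import *
for n in ("top","scene"):
    o,c=cam(n); save(c,n+"0.png")
    for l in ("board","plate","hole_left","hole_right","fence","punch","cup","jar","mallet"):
        z={"hole_left":.036,"hole_right":.036,"fence":.018}.get(l,.02)
        print(n,l,[(np.round(r["point"]).tolist(),round(r["conf"],2),np.round(pix2w(c,r["point"],z)[:2],3).tolist()) for r in vision.look_for(n,l)][:4])
o=robot.get_obs();print(o["time"],o["position"],o["tool_rot"],o["ft_force"])
E
```

```text
top board [([226.0, 300.0], 0.63, [0.527, -0.03])]
top plate [([120.0, 189.0], 0.95, [0.77, 0.221]), ([264.0, 134.0], 0.82, [0.445, 0.337]), ([212.0, 265.0], 0.64, [0.558, 0.049])]
top hole_left [([262.0, 134.0], 0.86, [0.452, 0.331]), ([119.0, 185.0], 0.83, [0.768, 0.226]), ([210.0, 264.0], 0.58, [0.562, 0.052])]
top hole_right [([117.0, 186.0], 0.9, [0.771, 0.225]), ([212.0, 262.0], 0.72, [0.558, 0.054]), ([264.0, 133.0], 0.71, [0.448, 0.334])]
top fence [([228.0, 291.0], 0.98, [0.522, -0.009])]
top punch [([266.0, 333.0], 0.42, [0.438, -0.1])]
top cup [([254.0, 409.0], 0.8, [0.465, -0.266])]
top jar [([181.0, 176.0], 0.62, [0.628, 0.248])]
top mallet [([149.0, 285.0], 0.62, [0.701, 0.002])]
scene board [([218.0, 207.0], 0.85, [0.557, -0.042])]
scene plate [([202.0, 355.0], 0.9, [0.796, 0.197]), ([196.0, 232.0], 0.72, [0.553, 0.05]), ([139.0, 269.0], 0.58, [0.468, 0.322])]
scene hole_left [([142.0, 266.0], 0.79, [0.487, 0.281]), ([196.0, 231.0], 0.76, [0.565, 0.035]), ([202.0, 352.0], 0.62, [0.799, 0.172])]
scene hole_right [([140.0, 268.0], 0.92, [0.485, 0.291]), ([199.0, 229.0], 0.78, [0.57, 0.021]), ([200.0, 350.0], 0.78, [0.791, 0.174])]
scene fence [([223.0, 208.0], 0.64, [0.57, -0.051]), ([196.0, 233.0], 0.17, [0.554, 0.053])]
scene punch [([197.0, 152.0], 0.85, [0.4, -0.063])]
scene cup [([243.0, 104.0], 0.89, [0.439, -0.224])]
scene jar [([164.0, 301.0], 0.83, [0.615, 0.258])]
scene mallet [([243.0, 274.0], 0.61, [0.72, -0.02]), ([197.0, 230.0], 0.42, [0.551, 0.042])]
1.0 [0.18213234 0.59783075 0.23055836] [ 1.47376479e-01  9.89080469e-01 -3.16919094e-06 -8.12528821e-06] [ 0.19773235 -0.34858556 -0.81596059]
```

```bash
python3 - <<'E'
import cv2
a=cv2.imread("pics/top0.png");cv2.imwrite("pics/t1.png",cv2.resize(a[90:310,100:440],None,fx=2.35,fy=2.35,interpolation=cv2.INTER_CUBIC))
E
```

```text
(no output)
```

View pics/t1.png

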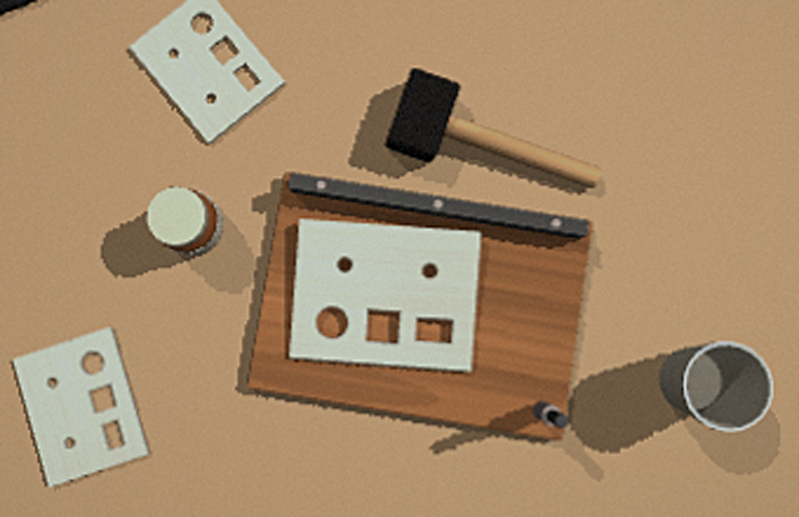

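View pics/scene0.png

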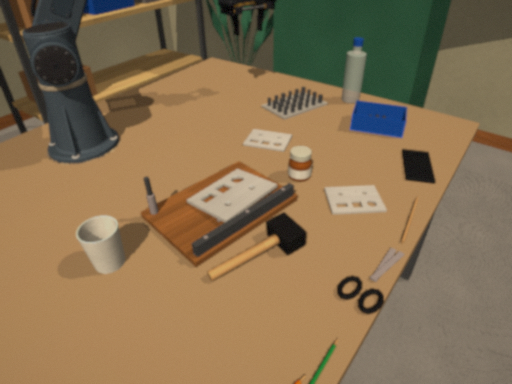

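The top view shows three plates, at (119,187), (264,134) and (212,264). The one at (212,264) is the largest and lies on the board, turned slightly relative to the fence, so that's the one. Next I fit the poses.

```bash
cat >> h.py <<'E'
from scipy.optimize import least_squares
def SE2(p,q): c,s=np.cos(p[2]),np.sin(p[2]); return np.array([p[0]+c*q[0]-s*q[1],p[1]+s*q[0]+c*q[1],q[2]])
def fit(c,pts,pix,x0):
    f=lambda p: np.concatenate([w2pix(c,SE2(p,q))-r for q,r in zip(pts,pix)])
    r=least_squares(f,x0,loss="soft_l1"); return r.x,np.abs(r.fun).max()
def quad(mask):
    m=mask.astype(np.uint8); cs,_=cv2.findContours(m,cv2.RETR_EXTERNAL,cv2.CHAIN_APPROX_NONE); k=max(cs,key=cv2.contourArea)
    return cv2.boxPoints(cv2.minAreaRect(k)), k
def rel(b,p):
    c,s=np.cos(b[2]),np.sin(b[2]);d=np.array(p[:2])-b[:2];return np.array([c*d[0]+s*d[1],-s*d[0]+c*d[1]])
PL=[(.065,.085),(.065,-.085),(-.065,-.085),(-.065,.085)]
HO=[(.025,.040),(.025,-.040)]
E
python3 - <<'E'
from h import *
o,c=cam("top")
g=lambda x,y: np.array([90+(y+.5)/2.35-.5,100+(x+.5)/2.35-.5])
b,e=fit(c,[(-.105,.15,.018),(-.105,-.15,.018),(.100,.14,.048),(.1,-.14,.048),(.085,-.14,.048),(.085,.14,.048)],[g(250,387),g(565,437),g(290,174),g(589,220),g(587,236),g(290,192)],[.54,0,-.15])
print("board",b,e)
zt=lambda x: .026+(x+.065)*.1
pp=[(x,y,zt(x)) for x,y in PL]+[(x,y,zt(x)) for x,y in HO]
p,e=fit(c,pp,[g(300,219),g(481,232),g(471,371),g(289,357),g(344.5,264.5),g(430,270.5)],[.55,.05,0])
print("plate",p,e,"rel",rel(b,p)-[.0195,0],p[2]-b[2])
# corners world, pins
print("corners",[np.round(SE2(p,(*q,0)),4)[:2] for q in PL])
print("board corners",[np.round(SE2(b,(x,y,0)),3)[:2] for x in(-.105,.085) for y in(.15,-.15)])
for l in("punch","jar","cup"): 
    r=vision.look_for("top",l); print(l,[pix2w(c,i["point"],.05)[:2] for i in r])
E
```

```text
board [ 0.54249765  0.01607694 -0.15563106] 1.3967173621798281
plate [ 0.55096627  0.05153812 -0.07835477] 0.3207098726922766 rel [-0.01663035  0.03634526] 0.07727628930411751
corners [array([0.6224, 0.1312]), array([ 0.6091, -0.0383]), array([ 0.4795, -0.0281]), array([0.4928, 0.1414])]
board corners [array([0.462, 0.181]), array([ 0.416, -0.116]), array([0.65 , 0.151]), array([ 0.603, -0.145])]
punch [array([ 0.44192317, -0.09513978])]
jar [array([0.62077269, 0.23412216])]
cup [array([ 0.46898861, -0.25453141])]
```

```bash
cat >> h.py <<'E'
from scipy.spatial.transform import Rotation as R
B=np.array([.5425,.0161,-.1556])
def togo(bx,by,z,dyaw,b=B):
    "tool y at angle board_y+dyaw (mod pi)"
    o=robot.get_obs();M=R.from_quat(o["tool_rot"]).as_matrix()
    t=SE2(b,(bx,by,z)); s=M.T@(t-o["position"])/.3
    a=np.arctan2(M[1,1],M[0,1]); w=(np.pi/2+b[2]+dyaw-a+np.pi/2)%np.pi-np.pi/2
    print("shift",np.round(s,4),"turn",round(-w/2/np.pi,4),"board now",np.round(rel(b,o["position"]),4),"t",round(o["time"],2),"F",np.round(o["ft_force"],1),"q6",round(o["q"][5],2))
E
python3 -c "
from h import *
togo(-.086,.040,.12,0);togo(-.086,.040,.0285,0)"
```

```text
shift [-1.4118 -1.4128  0.3685] turn -0.0223 board now [-0.4462  0.5189] t 1.2 F [-0.2  0.2 -0.3] q6 -0.18
shift [-1.4118 -1.4128  0.6735] turn -0.0223 board now [-0.4462  0.5189] t 1.2 F [-0.2  0.2 -0.3] q6 -0.18
```

```bash
python3 -m handwheel '[[-0.05,-0.05,0,0],[-0.15,-0.15,0,-0.01],[-0.25,-0.25,0,-0.02],[-0.35,-0.35,0,-0.022],[-0.45,-0.45,0,-0.022],[-0.55,-0.55,0,-0.022],[-0.65,-0.65,0,-0.022],[-0.75,-0.75,0,-0.022],[-0.85,-0.85,0,-0.022],[-0.9,-0.9,0,-0.022],[-0.9,-0.9,0,-0.022]]'; python3 -c "
from h import *
togo(-.086,.040,.20,0)"
```

```text
time: 2.12
position: [0.3644, 0.2573, 0.2309]
tool_rot: [0.081, 0.997, -0.001, 0.001]
ft_force: [0.1, 0.3, 0.8]
grip_width: 0.0869
grip_force: 0.0
shift [-0.4285 -0.5657  0.1044] turn -0.0012 board now [-0.2133  0.2107] t 2.12 F [0.1 0.3 0.8] q6 -1.04
```

```bash
python3 -m handwheel '[[-0.05,-0.06,0,0],[-0.13,-0.17,0.03,0],[-0.21,-0.28,0.06,0],[-0.29,-0.38,0.1,0],[-0.36,-0.48,0.1,0],[-0.41,-0.54,0.1,0],[-0.428,-0.566,0.1,0],[-0.428,-0.566,0.1,0],[-0.428,-0.566,0.1,0]]'; python3 - <<'E'
from h import *
togo(-.086,.040,.0285,0)
o,c=cam("wrist");save(c,"w1.png")
M=np.eye(4);M[:3,:3]=R.from_quat(o["tool_rot"]).as_matrix();M[:3,3]=o["position"];c["cam_to_world"]=M@c["hand_eye"]
for l in("plate","hole_left","hole_right","fence"): print(l,[(np.round(r["point"]),round(r["conf"],2),rel(B,pix2w(c,r["point"],.036))) for r in vision.look_for("wrist",l)])
E
```

```text
time: 2.87
position: [0.4612, 0.0739, 0.2005]
tool_rot: [0.079, 0.997, 0.0, -0.001]
ft_force: [-0.1, 0.4, -0.2]
grip_width: 0.0872
grip_force: 0.0
shift [-0.0118 -0.0153  0.5733] turn -0.0004 board now [-0.0893  0.0445] t 2.87 F [-0.1  0.4 -0.2] q6 -1.49
plate [(array([240., 251.]), 0.65, array([-0.01603967,  0.03787465])), (array([127., 474.]), 0.58, array([-0.14887255,  0.28043814]))]
hole_left [(array([243., 249.]), 0.8, array([-0.01247726,  0.03495033])), (array([124., 473.]), 0.62, array([-0.15215185,  0.27920991]))]
hole_right [(array([243., 251.]), 0.65, array([-0.01234014,  0.03785249])), (array([123., 472.]), 0.62, array([-0.15299193,  0.2781548 ]))]
fence [(array([197., 207.]), 0.62, array([-0.06964925, -0.01269968]))]
```

View pics/w1.png

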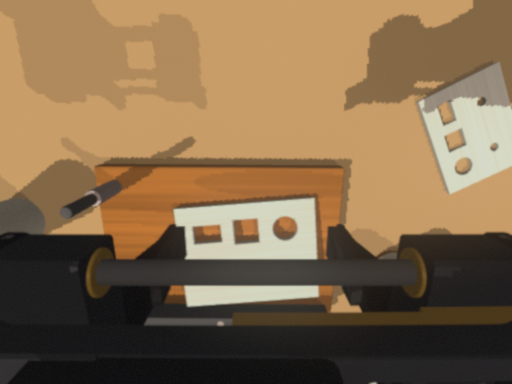

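The wrist view shows the slab's near corners at about (col 97,row 167) and (343,166). The plate's near corners are at (174,207) and (316,197). I'll check these against the top fit.

```bash
python3 - <<'E'
from h import *
o,c=cam("wrist")
M=np.eye(4);M[:3,:3]=R.from_quat(o["tool_rot"]).as_matrix();M[:3,3]=o["position"];c["cam_to_world"]=M@c["hand_eye"]
for n,rc,z in(("slabR",(167,97),.018),("slabL",(166,343),.018),("plR",(208,174),.026),("plL",(198,316),.026)): print(n,rel(B,pix2w(c,rc,z)))
p=np.array([.5510,.0515,-.0784])
print([rel(B,SE2(p,(*q,0))) for q in PL[2:]])
E
```

```text
slabR [-0.10160135 -0.14485623]
slabL [-0.10308801  0.14714271]
plR [-0.0530581 -0.0546145]
plL [-0.06588622  0.11573331]
[array([-0.05533965, -0.05347026]), array([-0.06845062,  0.11602341])]
```

```bash
python3 -m handwheel '[[0,0,0.08,0],[0,0,0.2,0],[0,0,0.32,0],[0,0,0.44,0],[0,0,0.52,0],[0,0,0.54,0],[0,0,0.54,0]]'; python3 -c "
from h import *
togo(-.086,.040,.0285,0)"
```

```text
time: 3.75
position: [0.4607, 0.0735, 0.0372]
tool_rot: [0.078, 0.997, 0.0, -0.002]
ft_force: [-0.2, 0.2, 0.5]
grip_width: 0.087
grip_force: 0.0
shift [-0.0126 -0.0134  0.0289] turn -0.0002 board now [-0.0898  0.044 ] t 3.75 F [-0.2  0.2  0.5] q6 -1.5
```

```bash
python3 -m handwheel '[[0,0,0.015,0],[0,0,0.029,0],[0,0,0.029,0],[-0.015,0,0.029,0],[-0.03,0,0.029,0],[-0.042,0,0.029,0],[-0.054,0,0.029,0],[-0.066,0,0.029,0],[-0.078,0,0.029,0],[-0.09,0,0.029,0],[-0.09,0,0.029,0]]'; python3 - <<'E'
from h import *
togo(-.0545,.040,.0285,0)
o,c=cam("top")
g=[max(vision.outline_of("top","plate"),key=lambda r:-abs(r["point"][0]-211)-abs(r["point"][1]-265))]
print(g[0]["point"]);save(c,"t2.png")
E
```

```text
time: 4.67
position: [0.4897, 0.0686, 0.0298]
tool_rot: [0.079, 0.997, 0.0, 0.001]
ft_force: [-0.3, 1.2, 0.1]
grip_width: 0.0872
grip_force: 0.7
shift [-0.0193 -0.0124  0.0045] turn -0.0004 board now [-0.0603  0.0437] t 4.67 F [-0.3  1.2  0.1] q6 -1.5
[202.7, 268.3]
```

```bash
python3 -m handwheel '[[-0.006,0,0.003,0],[-0.012,0,0.003,0],[-0.015,0,0.003,0]]' | grep -E "posi|ft_f"; python3 -m handwheel '[[-0.005,0,0,0],[-0.01,0,0,0],[-0.01,0,0,0]]'| grep -E "posi|ft_f"; python3 - <<'E'
from h import *
togo(-.0545,.040,.0285,0)
o,c=cam("top");cv2.imwrite("pics/t3.png",cv2.resize(c["frame"][150:290,190:360,::-1],None,fx=4,fy=4,interpolation=cv2.INTER_CUBIC))
E
```

```text
position: [0.4918, 0.0682, 0.0288]
ft_force: [-3.4, -0.0, 1.7]
position: [0.4961, 0.0676, 0.0288]
ft_force: [-3.5, 0.4, 0.4]
shift [ 0.0023 -0.0122  0.0011] turn -0.0004 board now [-0.0538  0.0437] t 5.27 F [-3.5  0.4  0.4] q6 -1.5
```

View pics/t3.png

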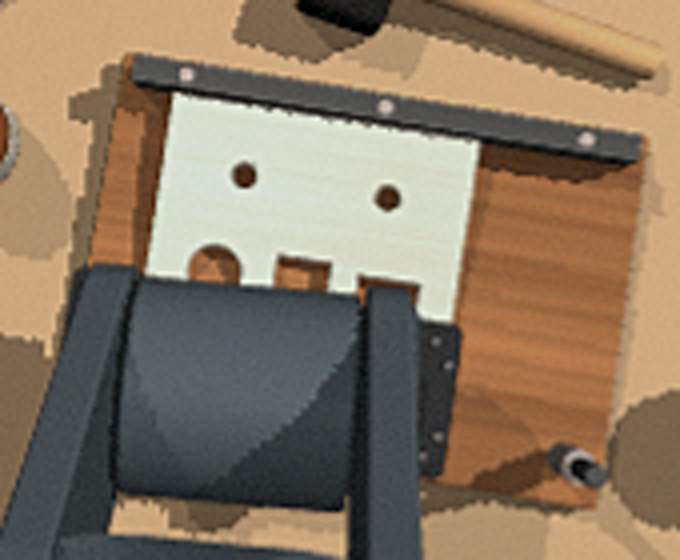

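The crop shows the plate parallel to the fence and nearly touching it, with the holes at (245,175) and (388,198). I'll push until the force rises.

```bash
for i in 1; do python3 -m handwheel '[[-0.004,0,0,0],[-0.007,0,0,0]]' | grep -E "posi|ft_f"; done; python3 -m handwheel '[[-0.004,0,0,0],[-0.007,0,0,0]]'| grep -E "posi|ft_f"
```

```text
position: [0.4963, 0.0675, 0.0287]
ft_force: [-6.3, 2.0, 2.1]
position: [0.4964, 0.0675, 0.0287]
ft_force: [-8.6, 2.5, 4.9]
```

```bash
python3 -m handwheel '[[0.03,0,0,0],[0.06,0,0,0],[0.06,0,-0.1,0],[0.03,0.05,-0.2,0],[-0.03,0.1,-0.3,0],[-0.1,0.15,-0.32,0],[-0.15,0.2,-0.32,0],[-0.15,0.2,-0.32,0]]' | grep -E "time|posi"; python3 - <<'E'
from h import *
o,c=cam("top")
g=lambda x,y: np.array([150+(y+.5)/4-.5,190+(x+.5)/4-.5])
zt=lambda x: .026+(x+.065)*.1
p,e=fit(c,[(x,y,zt(x)) for x,y in HO+PL[:2]],[g(245,175),g(388,198),g(174,93),g(481,142)],[.55,.05,0])
print(p,e,rel(B,p),p[2]-B[2])
b,e=fit(c,[(-.105,-.15,.018),(.100,.14,.048),(.1,-.14,.048),(.085,-.14,.048),(.085,.14,.048)],[g(592,510),g(133,54),g(642,136),g(638,162),g(134,84)],[.54,0,-.15]);print("board",b,e,rel(b,p))
yl=rel(B,SE2(p,(0,.085,0)))[1]
togo(.017,yl+.025,.12,np.pi/2); 
E
```

```text
time: 6.32
position: [0.5607, 0.1207, 0.1273]
[ 0.56670752  0.04438116 -0.16324179] 0.4438689861146372 [0.01953225 0.03169099] -0.007641791168924744
board [ 0.54249863  0.01832234 -0.16576228] 1.293745703075615 [0.01957723 0.02969619]
shift [-0.0618  0.123   0.0206] turn 0.25 board now [-0.0016  0.1048] t 6.37 F [-0.4  0.6 -0.4] q6 -1.4
```

```bash
python3 -m handwheel '[[-0.01,0.03,0,0.02],[-0.02,0.06,0,0.04],[-0.03,0.09,0,0.06],[-0.05,0.123,0,0.08],[-0.06,0.123,0,0.1],[-0.06,0.123,0,0.12],[-0.06,0.123,0,0.14],[-0.06,0.123,0,0.16],[-0.06,0.123,0,0.18],[-0.06,0.123,0,0.2],[-0.06,0.123,0,0.22],[-0.06,0.123,0,0.24],[-0.06,0.123,0,0.25],[-0.06,0.123,0,0.25],[-0.06,0.123,0,0.25]]' | grep -E "time|posi|rot"; sed -i 's/^B=.*/B=np.array([.5425,.0172,-.160])/' h.py; python3 - <<'E'
from h import *
togo(.015,.141,.0285,np.pi/2)
M=R.from_quat(robot.get_obs()["tool_rot"]).as_matrix();print(M.round(2))
E
```

```text
time: 7.62
position: [0.5766, 0.1522, 0.1244]
tool_rot: [0.76, 0.65, -0.001, -0.0]
shift [0.0079 0.0098 0.3198] turn 0.0007 board now [0.0122 0.1387] t 7.62 F [ 0.3 -0.3  0.1] q6 0.23
[[ 0.16  0.99 -0.  ]
 [ 0.99 -0.16 -0.  ]
 [-0.   -0.   -1.  ]]
```

```bash
python3 -m handwheel '[[0.004,0.004,0.1,0],[0.008,0.008,0.2,0],[0.008,0.008,0.28,0],[0.008,0.008,0.318,0],[0.008,0.008,0.318,0],[0.008,0.008,0.318,0]]' | grep -E "time|posi|ft"; python3 -m handwheel '[[-0.015,0,0,0],[-0.03,0,0,0],[-0.045,0,0,0],[-0.055,0.002,0,0],[-0.065,0.004,0,0],[-0.075,0.006,0,0],[-0.085,0.008,0,0],[-0.095,0.01,0,0],[-0.105,0.01,0,0],[-0.105,0.01,0,0]]' | grep -E "time|posi|ft";  python3 -c "
from h import *
togo(.015,.0945,.0285,np.pi/2)"
```

```text
time: 8.12
position: [0.58, 0.1546, 0.0292]
ft_force: [-0.2, 0.7, 0.5]
time: 8.95
position: [0.5775, 0.1231, 0.0295]
ft_force: [-1.4, 1.9, 0.4]
shift [-0.052  -0.0092  0.0033] turn 0.0003 board now [0.0177 0.1101] t 8.95 F [-1.4  1.9  0.4] q6 0.18
```

```bash
python3 -m handwheel '[[-0.01,0.001,0.003,0],[-0.02,0.002,0.003,0],[-0.03,0.003,0.003,0],[-0.035,0.003,0.003,0],[-0.035,0.003,0.003,0]]' | grep -E "time|posi|ft"; python3 -m handwheel '[[-0.006,0,0,0],[-0.012,0,0,0],[-0.012,0,0,0]]' | grep -E "time|posi|ft"; python3 - <<'E'
from h import *
togo(.015,.0945,.0285,np.pi/2)
o,c=cam("top");cv2.imwrite("pics/t4.png",cv2.resize(c["frame"][150:290,190:360,::-1],None,fx=4,fy=4,interpolation=cv2.INTER_CUBIC))
E
```

```text
time: 9.37
position: [0.578, 0.1116, 0.0286]
ft_force: [0.7, -0.9, 0.2]
time: 9.62
position: [0.5776, 0.1084, 0.0287]
ft_force: [-0.4, 0.2, 0.7]
shift [-0.0037 -0.0171  0.0007] turn 0.0004 board now [0.0201 0.0956] t 9.62 F [-0.4  0.2  0.7] q6 0.15
```

View pics/t4.png

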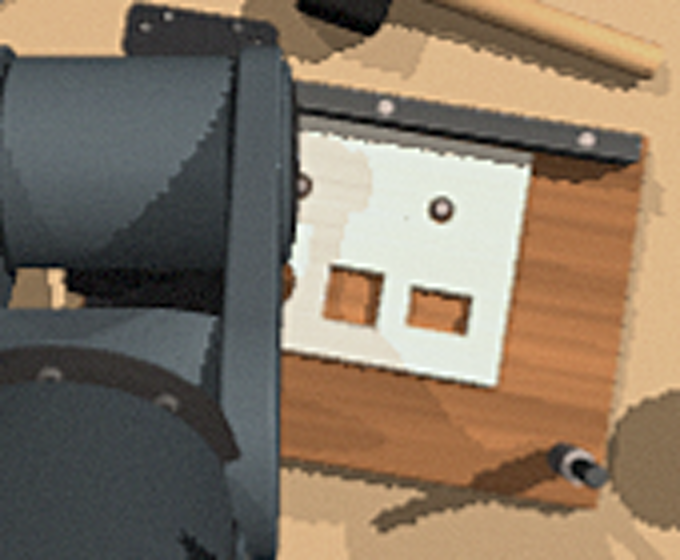

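A steel pin now shows in the right hole at (441,209) and part of one in the left at (303,186). Fence shadow falls on the plate, so it appears to have dropped. I'll withdraw and check.

```bash
python3 -m handwheel '[[0.03,0,0,0],[0.06,0,0,0],[0.08,0,-0.1,0],[0.08,0,-0.23,0],[0.1,0,-0.36,0],[0.15,-0.1,-0.48,0],[0.25,-0.2,-0.5,0],[0.35,-0.3,-0.5,0],[0.45,-0.4,-0.5,0],[0.55,-0.5,-0.5,0],[0.6,-0.5,-0.5,0],[0.6,-0.5,-0.5,0]]' | grep -E "time|posi|ft"; python3 - <<'E'
from h import *
o,c=cam("top");cv2.imwrite("pics/t5.png",cv2.resize(c["frame"][150:290,190:360,::-1],None,fx=4,fy=4,interpolation=cv2.INTER_CUBIC))
o,s=cam("scene");cv2.imwrite("pics/s5.png",cv2.resize(s["frame"][140:290,70:320,::-1],None,fx=3.2,fy=3.2,interpolation=cv2.INTER_CUBIC))
for l in("punch","cup","jar","mallet"):print(l,[np.round(r["point"]) for r in vision.look_for("scene",l)][:1])
E
```

```text
time: 10.67
position: [0.4548, 0.3153, 0.1792]
ft_force: [-0.1, -0.2, -0.2]
punch [array([196., 150.])]
cup [array([244., 105.])]
jar [array([165., 301.])]
mallet [array([242., 276.])]
```

View pics/t5.png

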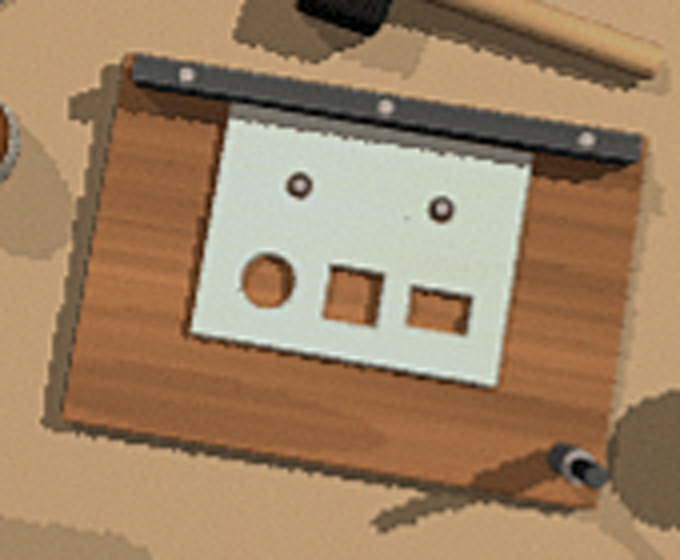

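View pics/s5.png

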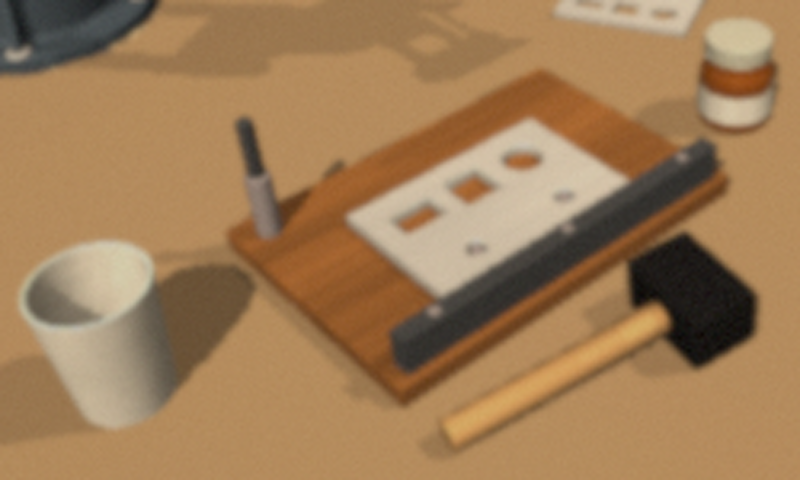

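Both pins stand in their holes, at (300,185) and (441,209) in the top crop, and the scene view shows the plate flat. The cup, jar, mallet and punch haven't moved. Handing in.

```bash
python3 -c "
from rig import job
print(job.hand_in())"
```

```text
the job is handed in; nothing more can be done
None
```

The largest plate now lies flat on the board with both locating holes over the pins; the cup, jar, mallet and punch were not moved, and I handed the job in at about 11 s of the 48 s allowed.

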